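# Set up a sample tile and hold the shard chest open

### The job

I want to match mosaic pieces to the tall tile: slide it straight up out of the slotted rack and stand it upright in the groove of the stand, lowering it in rather than dropping it, with no part hanging past the groove's ends, and let it go. Then raise the lid of the shard chest by its bow handle and hold it open at 60 degrees from closed while I pick pieces: it falls shut if released, so finish with the gripper still holding it there. Leave everything else where it is.

Things in the scene. Friction and masses are not known exactly. Their poses are not given: they have to be found in the camera images.
- tall_tile: The tall tile: white glazed ceramic with blue bands, a thin upright plate 8 thick (its x) by 70 wide (its y) by 125 tall (its z), about 150 g; told from the two other tiles in the rack by being taller and narrower. Origin at the centre of its bottom edge. It starts in any of the rack's three slots and may lean there by up to 4 degrees.
- rack: Slotted wooden rack, fixed, 166 (x) by 124 (y) by 62 tall, origin at the centre of its underside. Three slots run along its y, at x = -50, 0 and +50 mm, each 11 wide between two thin fins that reach 62 above the bench; the slot floor is 12 above the bench, so the tall tile's top edge is at 137 and it stands 75 mm proud of the fins. The square tiles reach 102. A tile is free once raised 50 mm.
- stand: Wooden stand, fixed: a block 64 (x) by 150 (y) by 40 tall, origin at the centre of its underside. One groove runs along its y through the middle, open at both ends, 14 wide, its floor 12 above the bench (28 deep). A tile standing in it may lean by up to 12 degrees.
- chest: Plywood shard chest, fixed, 170 (x) by 240 (y) by 80 tall, with a 10 thick lid on top; origin at the centre of its underside. Its front (lid handle) is on its -x side and the hinge along its +x rim. Broken pieces fill it.
- lid_hinge (a point): Middle of the lid's hinge axis, which runs along the chest's y: 85 mm to +x of the chest's origin and 80.5 above the bench. Its own frame turns with the lid.
- lid_bar (a point): Middle of the lid's bow handle: a steel round bar of 12 diameter and 110 length along the chest's y, held by a leg at each end, level with the lid and 45 mm (bar centre) out from its front edge; 85.5 above the bench when closed. It is 215 mm from the hinge axis (and 5 above it) and travels up and towards the hinge on a circle about it. The finger space inside the bow is 39 by 98 mm.
- lid (a joint): Lid angle in rad: 0 closed, growing as it opens; 60 degrees is 1.047. The lid weighs about 350 g, swings freely, falls shut from any angle and stops at 1.35.
- square_tile_a: Square tile, 90 by 90 by 8, white with blue bands, in a slot of the rack; origin at its bottom edge. To be left.
- square_tile_b: The other square tile, the same, in another slot. To be left.
- nippers: Tile nippers with orange handles, 170 long, 14 tall, lying on the bench before the rack (its -x side). To be left.
- screwdriver: Screwdriver with a red handle, 170 long, lying on the bench behind the chest. To be left.
- bottle: Clear bottle with a white cap, 60 across, 150 tall, standing behind the stand. To be left.
- shard: Broken piece of terracotta, about 70 by 50 by 8, on the bench before the stand. To be left.

How it is judged:
By the outcome, as a careful person would: the job done as asked, in the order asked, and still so for the second after the job is handed in, while the arm keeps its last pose, push and grip.
It also fails if it takes over 62 s, if anything falls off the work surface, if the arm or the gripper's body presses on something with over 40 N, if the wrist force passes 120 N, or if a joint passes its speed limit or range.

### The arm

A 6-joint arm with a two-finger parallel gripper is mounted at the origin on the work surface. World frame = base frame: x ahead of the robot, y to its left, z up, the work surface at z = 0. Lengths are in m, angles in rad, forces in N, time in s.
With the tool pointing down it reaches from about 0.35 to 0.875 m from the base axis. Payload 4.2 kg.
Tool frame: the origin (TCP) lies midway between the tips of the shut fingers; the grasp point (between the pads) lies robot.grip_depth behind it (robot.grip_depth is the distance from the TCP to the grasp point, in m); z points along the fingers, y is the line along which they close (so a half turn about z gives the same grasp; the last joint's range is limited). The gripper opens to 87 mm and grips with 3 to 60 N. Pads are 19 mm wide; open, the fingers measure 117 mm over their backs; the gripper's body (75 mm by 190 mm) begins 51 mm behind the grasp point.
Start: joints at [-0.971, 0.385, 0.008, 0, -1.194, -0.259], TCP at [0.209, -0.589, 0.223] pointing down, gripper open.
Joint ranges: [-3.14, 3.14], [-1.21, 2.06], [-1.07, 1.41], [-3.16, 2.05], [-2.99, -0.16], [-3.1, 3.1]. Speed limits (rad/s): [2.79, 2.79, 3.14, 3.14, 3.14, 3.14].

### API

Orientations are given as a unit quaternion [x, y, z, w].
In Python, from workcell import robot, vision, claw gives the robot as it stands (robot), with the cameras (vision) and the gripper (claw). Calls block until the motion is done:
- robot.move_pose(position, orientation): joint-space move of the TCP to a pose.
- robot.move_linear(position, ori=None, vel=0.15, guard=None): straight line of the TCP; ori=None keeps the orientation; vel is the mean speed in m/s. With guard (N) it stops when the force on the tool has changed by that much, and returns True; else False.
- robot.move_joints(angles): joint-space move.
- claw.open() and claw.close(strength=None): open the fingers fully, or close them until they stop; strength is the grip in N (None keeps the last).
- robot.pause(seconds).
- robot.solve_ik(position, orientation): joint angles nearest the present ones, or None.
- vision.get_image(name): name is "scene" or "top" or "wrist"; returns a dict with "img" (420x560x3 uint8, red, green, blue), "range_z" (420x560 float32, m along the optical axis (not along the pixel's ray), 0 where there is no reading), "K" (3x3 intrinsics, pixels), "rvec" (rotation vector, rad) and "tvec" (3), from world to camera coordinates, as OpenCV has them. Camera axes: x right, y down, z forward; pixel columns grow to the right and rows downward; lengths in m; the calibration is good to about 2 mm. A picture is of the moment at which its call begins.
A pose or a line that the arm cannot do raises robot.Unreachable and nothing moves.
- robot.hand_in(): hands the job in; it is judged then, once.
Readings, each from a call of its own:
- robot.read_time_s(): time.
- robot.read_q(): joint angles.
- robot.read_joint_velocities(): joint speeds.
- robot.read_joint_efforts(): joint torques, N m.
- robot.read_tcp_pos(): TCP position.
- robot.read_orientation(): TCP orientation.
- robot.read_wrist_force(): force on the tool from outside, world axes, zero at the start.
- robot.read_ft_torque(): the same for the moment, N m.
- robot.read_finger_gap(): opening from 0.0 (shut) to 1.0 (fully open).
- robot.read_grasp_force(): force on a finger pad.
Only numpy, scipy, OpenCV 4.12 (cv2) and the standard library are available. Lean on these libraries where they do the work, as an engineer would, in place of code of your own. Each camera call takes 0.05 s, during which the arm holds its last target. There are 200 camera calls.

## Working session

There is one attempt and no reset: what is moved stays moved. The work goes in short steps, each a Python script; the robot and the scene stay as the last script left them, time stands still between calls to the robot, and variables do not carry over. Pictures are saved under pics/ and viewed, at most 10 in all, crops included, and the job is handed in when it is done.

```bash
ls; mkdir -p pics
python3 - <<'E'
from workcell import robot, vision, claw
import numpy as np, cv2
print(robot.grip_depth, robot.read_time_s(), robot.read_orientation())
for n in("scene","top"):
    d=vision.get_image(n); np.savez(f"pics/{n}0.npz",**d)
    R=cv2.Rodrigues(np.array(d["rvec"]))[0]; print(n,(-R.T@np.array(d["tvec"]).ravel()).round(3),d["K"][0][0])
    cv2.imwrite(f"pics/{n}0.png",d["img"][:,:,::-1])
E
```

```text
pics
workcell.py
0.0187 0.0 [-1.69479983e-01  9.85533009e-01  1.08052617e-03 -2.35140779e-04]
scene [ 1.13  -0.245  0.646] 421.85386067062257
top [0.343 0.012 1.446] 518.607995652399
```

View pics/top0.png

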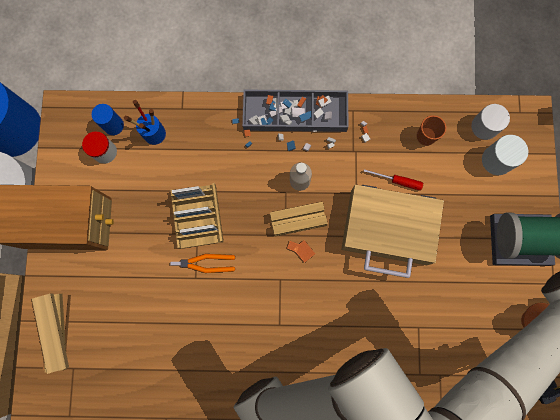

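View pics/scene0.png

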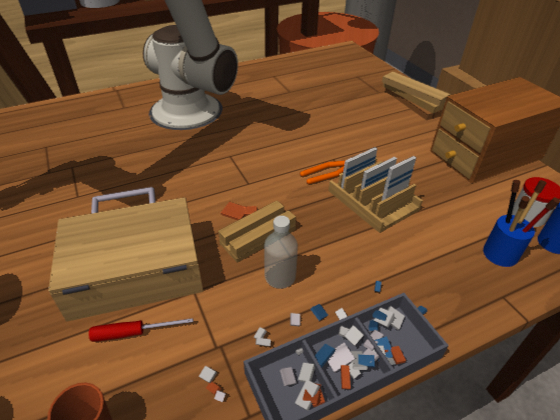

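The top view shows the rack around (195,215), stand (298,218), chest (395,225) with its handle at (388,265), bottle (300,177) and nippers (205,263). All of them line up roughly with the world axes. Next I'll measure them from the depth.

```bash
cat > h.py <<'E'
import numpy as np, cv2
def cloud(d):
    z=d["range_z"]; K=d["K"]; v,u=np.indices(z.shape)
    P=np.stack([(u-K[0,2])*z/K[0,0],(v-K[1,2])*z/K[1,1],z],-1)
    R=cv2.Rodrigues(np.array(d["rvec"]))[0]
    W=(P-np.array(d["tvec"]).ravel())@R; W[z==0]=np.nan
    return W
def rect(p):
    return cv2.minAreaRect(np.float32(p[:,:2]*1000))
E
python3 - <<'E'
from h import *
for n in("top","scene"):
    d=np.load(f"pics/{n}0.npz"); W=cloud(d).reshape(-1,3); c=d["img"].reshape(-1,3)
    def box(u0,u1,v0,v1):
        pass
    if n=="top":
        I=cloud(d)
        reg=dict(rack=(165,228,178,252),stand=(265,332,198,240),chest=(340,448,180,280),shard=(285,316,235,265),bottle=(285,316,158,192),nip=(165,240,250,275))
        bb={}
        for k,(a,b,e,f) in reg.items():
            P=I[e:f,a:b].reshape(-1,3); P=P[P[:,2]>0.006] ; 
            hi=P[P[:,2]>(.03 if k in('stand','rack','bottle') else .075 if k=='chest' else .006)]
            bb[k]=(hi[:,:2].min(0)-.02,hi[:,:2].max(0)+.02); print(n,k,len(hi),rect(hi),np.percentile(hi[:,2],[5,50,95]).round(4))
        print("bench z",np.nanmedian(I[300:330,100:160,2]))
    else: print("bench z",np.nanmedian(cloud(d)[150:180,220:260,2]))
    def sel(k,z0,z1):
        lo,hi=bb[k]; return W[(W[:,0]>lo[0])&(W[:,0]<hi[0])&(W[:,1]>lo[1])&(W[:,1]<hi[1])&(W[:,2]>z0)&(W[:,2]<z1)]
    for k,z0,z1 in (("rack",.108,.16),("rack",.07,.16),("rack",.05,.065),("rack",.066,.105),("stand",.034,.046),("chest",.086,.1)):
        p=sel(k,z0,z1); print(n,k,z0,len(p),rect(p) if len(p)>3 else 0, p[:,2].max() if len(p) else 0, np.median(p[:,2]) if len(p) else 0)
    p=sel("rack",.066,.16)
    # per-tile clustering
    from scipy.cluster.vq import kmeans2
    np.random.seed(0)
    q=p[:,:1]; cc,l=kmeans2(q,np.array([[.47],[.51],[.56]]) if False else np.percentile(q,[10,50,90])[:,None],minit='matrix')
    for i in range(3):
        t=p[l==i]; print('tile',len(t),t.mean(0).round(4),rect(t),t[:,2].max(),np.percentile(t[:,2],95))
E
```

```text
top rack 1464 ((574.7564086914062, 272.0319519042969), (164.96267700195312, 123.78178405761719), 9.409058570861816) [0.0322 0.0632 0.1336]
top stand 1013 ((568.9572143554688, -11.307197570800781), (65.2519302368164, 149.69854736328125), 12.566939353942871) [0.0335 0.0391 0.044 ]
top chest 6229 ((527.8353881835938, -260.36932373046875), (241.0115203857422, 225.859130859375), 80.27755737304688) [0.0847 0.0896 0.0943]
top shard 223 ((486.2181701660156, -16.683971405029297), (75.79881286621094, 83.06684875488281), 3.2164981365203857) [0.0062 0.0085 0.0135]
top bottle 468 ((680.1426391601562, -15.58930778503418), (58.30824661254883, 56.69607925415039), 2.2880842685699463) [0.0452 0.1023 0.1504]
top nip 578 ((445.7423095703125, 256.05126953125), (66.50309753417969, 194.92007446289062), 0.85284024477005) [0.0067 0.0117 0.0177]
bench z -0.00033188891104212875
top rack 0.108 153 ((576.0980834960938, 278.18878173828125), (107.35916900634766, 69.37250518798828), 6.630233287811279) 0.14406688372937995 0.13306324145984408
top rack 0.07 591 ((572.9284057617188, 273.352783203125), (121.127899169921
[... 2058 characters left out ...]
3930476246453436
scene chest 0.086 9899 ((527.367919921875, -261.5285339355469), (239.93128967285156, 223.41287231445312), 80.43333435058594) 0.09319790039798187 0.08966185352261064
tile 476 [0.5297 0.2513 0.0875] ((527.3191528320312, 255.21331787109375), (11.099787712097168, 92.23690795898438), 9.713275909423828) 0.10448105626679793 0.10263099563816819
tile 450 [0.5779 0.2651 0.0884] ((574.1551513671875, 272.1506042480469), (11.807825088500977, 92.4209976196289), 9.804736137390137) 0.10411944254636833 0.10282617610288286
tile 714 [0.6265 0.2788 0.1065] ((623.6814575195312, 282.91473388671875), (10.354304313659668, 73.39318084716797), 8.614388465881348) 0.1392646409916672 0.13718132810764017
```

```bash
cat >> h.py <<'E'
from scipy.spatial.transform import Rotation as Ro
def rz(a): return np.array([np.cos(a),np.sin(a),0]),np.array([-np.sin(a),np.cos(a),0])
def down(a,s=1):
    y=s*rz(a)[0]; z=np.array([0,0,-1.]); return Ro.from_matrix(np.c_[np.cross(y,z),y,z]).as_quat()
RACK=np.deg2rad(9.6); ST=np.deg2rad(12.8); CH=np.deg2rad(-9.6)
TILE=np.array([.6240,.2825]); STAND=np.array([.5691,-.0123]); CHEST=np.array([.5512,-.2646])
def lidpose(phi,th0,slip,s,gd,c=CHEST):
    """TCP pose gripping bar at lid angle phi (rad); tool pitch = th0+phi*(1-slip) below horizontal"""
    ex,ey=rz(CH); h=np.r_[c,.0805]+.085*ex
    a=phi+np.arctan2(5,215); r=np.hypot(.215,.005)
    bar=h-r*np.cos(a)*ex+np.r_[0,0,r*np.sin(a)]
    th=th0+phi*(1-slip); d=np.cos(th)*ex-np.r_[0,0,np.sin(th)]; n=s*(np.sin(th)*ex+np.r_[0,0,np.cos(th)])
    return bar+gd*d, Ro.from_matrix(np.c_[np.cross(n,d),n,d]).as_quat(), bar, d
E
python3 - <<'E'
from h import *
from workcell import robot, vision, claw
gd=robot.grip_depth
d=np.load("pics/scene0.npz"); t=np.load("pics/top0.npz")
W=np.r_[cloud(d).reshape(-1,3)]
ex,ey=rz(RACK); L=(W[:,:2]-[.575,.2715])@np.c_[ex[:2],ey[:2]]
m=(abs(L[:,0]-.05)<.012)&(abs(L[:,1])<.05)&(W[:,2]>.07)
for a in np.arange(.07,.14,.01):
    k=m&(W[:,2]>a)&(W[:,2]<a+.01); print(round(a,3),k.sum(),np.percentile(L[k,0]*1e3,[5,50,95]).round(1),np.percentile(L[k,1]*1e3,[2,98]).round(1))
ex,ey=rz(CH)
for D in(d,t):
    W=cloud(D).reshape(-1,3); L=(W[:,:2]-CHEST)@np.c_[ex[:2],ey[:2]]
    k=(L[:,0]<-.115)&(L[:,0]>-.15)&(abs(L[:,1])<.04)&(W[:,2]>.05)&(W[:,2]<.1); print('bar',k.sum(),np.percentile(L[k,0],[2,50,98]).round(4),W[k,2].max())
    k=(abs(L[:,0])<.11)&(abs(L[:,1])<.14)&(W[:,2]>.085)&(W[:,2]<.096); print('lid',np.percentile(L[k],[.5,99.5],axis=0).round(4).tolist())
for s in(1,-1):
    for nm,p,a in(("tile",TILE,RACK),("stand",STAND,ST)):
        print(nm,s,[None if (q:=robot.solve_ik(np.r_[p,z],down(a,s))) is None else np.round(q,2).tolist() for z in(.109,.25)])
    for th0 in(30,40,50):
        for slip in(0,.4):
            r=[]
            for phi in(0,30,60):
                p,q,*_=lidpose(np.deg2rad(phi),np.deg2rad(th0),slip,s,gd); x=robot.solve_ik(p,q); r.append(None if x is None else np.round(x,2).tolist())
            print('lid',s,th0,slip,r)
E
```

```text
0.07 87 [49.1 52.6 53.5] [-32.2  35. ]
0.08 81 [47.8 53.1 53.8] [-32.   37.3]
0.09 90 [48.7 52.8 54. ] [-32.8  35.7]
0.1 93 [48.2 52.8 54.2] [-32.1  38.3]
0.11 94 [48.4 52.8 53.9] [-32.5  35.6]
0.12 99 [47.7 52.7 53.7] [-32.7  36. ]
0.13 141 [45.4 51.6 53.6] [-31.5  36.5]Traceback (most recent call last):
  File "<stdin>", line 9, in <module>
    return _quantile_unchecked(
        a, q, axis, out, overwrite_input, method, keepdims, weights)
    return _ureduce(a,
                    func=_quantile_ureduce_func,
    ...<5 lines>...
                    overwrite_input=overwrite_input,
                    method=method)
    r = func(a, **kwargs)
    result = _quantile(arr,
                       quantiles=q,
    ...<2 lines>...
                       out=out,
                       weights=wgt)
    slices_having_nans = np.isnan(arr[-1, ...])
                                  ~~~^^^^^^^^^
IndexError: index -1 is out of bounds for axis 0 with size 0
```

```bash
sed -i 's/TILE=np.array(\[.6240,.2825\])/TILE=np.array([.6232,.2818])/' h.py
python3 - <<'E'
from h import *
from workcell import robot, vision, claw
gd=robot.grip_depth
d=np.load("pics/scene0.npz"); t=np.load("pics/top0.npz")
ex,ey=rz(CH)
for D in(d,t):
    W=cloud(D).reshape(-1,3); L=(W[:,:2]-CHEST)@np.c_[ex[:2],ey[:2]]
    k=(L[:,0]<-.10)&(L[:,0]>-.20)&(abs(L[:,1])<.08)&(W[:,2]>.03)&(W[:,2]<.12); print('bar',k.sum())
    if k.sum()>5: print(np.percentile(L[k],[2,25,50,75,98],axis=0).round(4).tolist(),np.percentile(W[k,2],[2,50,98]).round(4))
    k=(abs(L[:,0])<.15)&(abs(L[:,1])<.16)&(W[:,2]>.085)&(W[:,2]<.096); print('lid',np.percentile(L[k],[.2,99.8],axis=0).round(4).tolist())
for s in(1,-1):
    for nm,p,a in(("tile",TILE,RACK),("stand",STAND,ST)):
        print(nm,s,[None if (q:=robot.solve_ik(np.r_[p,z],down(a,s))) is None else np.round(q,2).tolist() for z in(.109,.25)])
    for th0 in(30,40,50):
        for slip in(0,.4):
            r=[]
            for phi in(0,30,60):
                p,q,*_=lidpose(np.deg2rad(phi),np.deg2rad(th0),slip,s,gd); x=robot.solve_ik(p,q); r.append(None if x is None else np.round(x,2).tolist())
            print('lid',s,th0,slip,r)
E
```

```text
bar 436
[[-0.1339, -0.0592], [-0.1282, -0.0382], [-0.1258, -0.0029], [-0.1236, 0.0335], [-0.1025, 0.0582]] [0.0815 0.0887 0.0919]
lid [[-0.1322, -0.1199], [0.086, 0.1184]]
bar 305
[[-0.1362, -0.0589], [-0.1327, -0.0435], [-0.1285, 0.0002], [-0.1214, 0.0425], [-0.1016, 0.0603]] [0.0828 0.0895 0.0954]
lid [[-0.1358, -0.1186], [0.0843, 0.1201]]
tile 1 [[0.66, 0.57, 0.02, 0.0, -1.02, 2.65], [0.66, 0.47, 0.22, 0.0, -1.31, 2.65]]
stand 1 [None, None]
lid 1 30 0 [[-1.08, 0.43, -0.75, -1.97, -0.84, -0.42], [-0.19, 0.06, -0.65, -0.04, -0.33, -3.08], None]
lid 1 30 0.4 [[-1.08, 0.43, -0.75, -1.97, -0.84, -0.42], None, None]
lid 1 40 0 [[-0.87, 0.29, -0.63, -1.73, -0.53, -0.89], None, None]
lid 1 40 0.4 [[-0.87, 0.29, -0.63, -1.73, -0.53, -0.89], [-0.2, 0.06, -0.67, -0.05, -0.28, -3.07], None]
lid 1 50 0 [[-0.52, 0.23, -0.58, -1.16, -0.25, -1.72], None, None]
lid 1 50 0.4 [[-0.52, 0.23, -0.58, -1.16, -0.25, -1.72], None, None]
tile -1 [[0.66, 0.57, 0.02, 0.0, -1.02, -0.49], [0.66, 0.47, 0.22, 0.0, -1.31, -0.49]]
stand -1 [[0.26, 0.4, -0.28, 0.0, -0.89, -0.04], [0.26, 0.27, -0.09, 0.0, -1.21, -0.04]]
lid -1 30 0 [[-1.08, 0.43, -0.75, -1.97, -0.84, 2.72], [-0.19, 0.06, -0.65, -0.04, -0.33, 0.06], [-0.18, 0.31, -0.03, 0.0, -1.23, 0.02]]
lid -1 30 0.4 [[-1.08, 0.43, -0.75, -1.97, -0.84, 2.72], None, [-0.19, 0.14, -0.32, -0.01, -0.69, 0.03]]
lid -1 40 0 [[-0.87, 0.29, -0.63, -1.73, -0.53, 2.25], [-0.19, 0.11, -0.55, -0.01, -0.57, 0.03], [-0.18, 0.4, 0.09, 0.0, -1.44, 0.01]]
lid -1 40 0.4 [[-0.87, 0.29, -0.63, -1.73, -0.53, 2.25], [-0.2, 0.06, -0.67, -0.05, -0.28, 0.07], [-0.19, 0.2, -0.2, -0.01, -0.93, 0.02]]
lid -1 50 0 [[-0.52, 0.23, -0.58, -1.16, -0.25, 1.42], [-0.19, 0.17, -0.44, -0.01, -0.79, 0.02], [-0.18, 0.49, 0.2, 0.0, -1.63, 0.01]]
lid -1 50 0.4 [[-0.52, 0.23, -0.58, -1.16, -0.25, 1.42], [-0.19, 0.1, -0.57, -0.02, -0.52, 0.04], [-0.18, 0.28, -0.07, -0.0, -1.15, 0.02]]
```

Run:
```python
from h import *
from workcell import robot, vision, claw
for th0 in(57,60,64):
    for slip in(.2,.4,.5):
        r=[]
        for phi in(-99,0,15,30,45,60):
            p,q,b,dd=lidpose(np.deg2rad(max(phi,0)),np.deg2rad(th0),slip,-1,.012)
            if phi<0: p=p-.08*dd
            x=robot.solve_ik(p,q); r.append(None if x is None else np.round(x,2).tolist())
        print(th0,slip,r)
q=down(RACK,-1)
robot.move_pose(np.r_[TILE,.24],q); print(robot.read_time_s())
robot.move_linear(np.r_[TILE,.109],vel=.12,guard=6)
print(robot.read_tcp_pos(),robot.read_wrist_force())
claw.close(25); print(robot.read_finger_gap()*87,robot.read_grasp_force(),robot.read_wrist_force(),robot.read_tcp_pos())
g=robot.move_linear(np.r_[TILE,.19],vel=.06)
print(robot.read_wrist_force(),robot.read_finger_gap()*87,robot.read_time_s())
d=vision.get_image("scene"); np.savez("pics/s1.npz",**d); cv2.imwrite("pics/s1.png",d["img"][60:270,200:480,::-1].repeat(2,0).repeat(2,1))
```

```text
57 0.2 [[-0.21, -0.01, -0.84, -0.14, -0.17, 0.17], None, [-0.19, 0.13, -0.67, -0.02, -0.41, 0.04], [-0.19, 0.17, -0.42, -0.0, -0.83, 0.02], [-0.18, 0.28, -0.14, 0.0, -1.2, 0.02], [-0.18, 0.44, 0.16, 0.0, -1.55, 0.01]]
57 0.4 [[-0.21, -0.01, -0.84, -0.14, -0.17, 0.17], None, [-0.19, 0.12, -0.7, -0.03, -0.33, 0.06], [-0.19, 0.13, -0.49, -0.01, -0.7, 0.03], [-0.19, 0.21, -0.24, -0.0, -1.01, 0.02], [-0.18, 0.34, 0.02, 0.0, -1.31, 0.02]]
57 0.5 [[-0.21, -0.01, -0.84, -0.14, -0.17, 0.17], None, [-0.19, 0.11, -0.72, -0.04, -0.3, 0.06], [-0.19, 0.11, -0.52, -0.01, -0.63, 0.03], [-0.19, 0.17, -0.3, -0.0, -0.92, 0.02], [-0.18, 0.28, -0.05, -0.0, -1.18, 0.02]]
60 0.2 [[-0.2, -0.01, -0.82, -0.08, -0.23, 0.11], None, [-0.19, 0.14, -0.64, -0.02, -0.48, 0.04], [-0.19, 0.19, -0.38, -0.0, -0.89, 0.02], [-0.18, 0.31, -0.11, 0.0, -1.26, 0.02], [-0.18, 0.47, 0.2, 0.0, -1.61, 0.01]]
60 0.4 [[-0.2, -0.01, -0.82, -0.08, -0.23, 0.11], None, [-0.19, 0.13, -0.67, -0.02, -0.41, 0.04], [-0.19, 0.15, -0.45, -0.01, -0.76, 0.03], [-0.19, 0.23, -0.21, -0.0, -1.08, 0.02], [-0.18, 0.36, 0.06, 0.0, -1.37, 0.01]]
60 0.
[... 411 characters left out ...]
 0.01, -1.68, 0.01]]
64 0.4 [[-0.2, 0.01, -0.78, -0.04, -0.33, 0.07], None, [-0.19, 0.15, -0.62, -0.01, -0.5, 0.04], [-0.19, 0.18, -0.41, -0.0, -0.85, 0.02], [-0.18, 0.27, -0.16, 0.0, -1.16, 0.02], [-0.18, 0.4, 0.1, 0.0, -1.45, 0.01]]
64 0.5 [[-0.2, 0.01, -0.78, -0.04, -0.33, 0.07], None, [-0.19, 0.14, -0.64, -0.02, -0.46, 0.04], [-0.19, 0.16, -0.44, -0.01, -0.78, 0.02], [-0.19, 0.23, -0.21, -0.0, -1.07, 0.02], [-0.18, 0.34, 0.03, 0.0, -1.33, 0.02]]
3.4667
[0.62378931 0.28212834 0.11007633] [-0.04036895  0.2378155  -0.71018274]
7.814129802363486 24.99955961946398 [0.36254187 0.19562952 0.86638608] [0.62322104 0.281787   0.1089955 ]
[-0.20582732  0.25798948 -1.52759537] 8.439664854965327 7.45
```

View pics/s1.png

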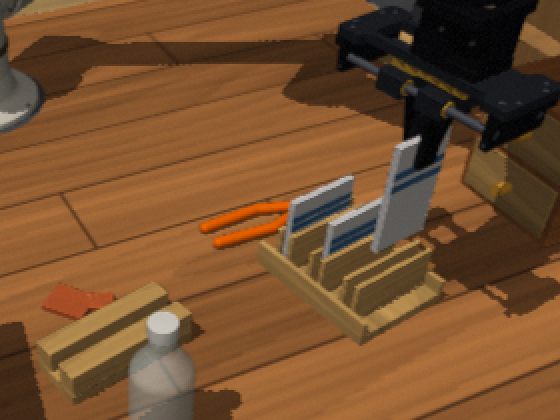

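The tile is held upright and clear of the fins, at about (410,195) in the crop. Next I'll carry it over the stand and check its alignment there before lowering.

Run:
```python
from h import *
from workcell import robot, vision, claw
robot.move_linear(np.r_[TILE,.25],vel=.15)
q=down(ST,-1)
robot.move_linear(np.r_[STAND,.25],q,vel=.2)
robot.move_linear(np.r_[STAND,.16],vel=.15); print(robot.read_time_s(),robot.read_tcp_pos())
ex,ey=rz(ST)
for n in("scene","top"):
    d=vision.get_image(n); cv2.imwrite(f"pics/{n}2.png",d["img"][130:290,180:380,::-1].repeat(3,0).repeat(3,1))
    W=cloud(d).reshape(-1,3); L=(W[:,:2]-STAND)@np.c_[ex[:2],ey[:2]]*1e3
    s=(abs(L[:,0])<45)&(abs(L[:,1])<85)
    for a in(.034,.066,.08,.1,.12,.14):
        k=s&(W[:,2]>a)&(W[:,2]<a+(.01 if a<.05 else .02))
        if k.sum()>9: print(n,a,k.sum(),np.percentile(L[k,0],[2,50,98]).round(1),np.percentile(L[k,1],[2,98]).round(1))
    k=s&(W[:,2]>.034)&(W[:,2]<.046)&(abs(L[:,1])<60)
    h=np.histogram(L[k,0],np.arange(-40,41,2))[0]; print(h)
    K=s&(W[:,2]>.05); print('bottom',np.percentile(W[K,2],1))
```

```text
10.4417 [ 0.56999507 -0.01203154  0.16087296]
scene 0.034 1122 [-30.1   9.1  31.4] [-74.5  70.6]
scene 0.066 223 [0.5 4.8 6.4] [-33.6  34.2]
scene 0.08 235 [-2.   4.8  6.4] [-33.6  33.9]
scene 0.1 243 [0.3 4.7 6.2] [-33.7  33.9]
scene 0.12 254 [-0.3  4.6  6.3] [-33.8  33.7]
scene 0.14 221 [-1.   4.7  6.3] [-33.8  33. ]
[ 0  0  0  4 11 16 17 11 12 19 14 20 29 40 47 71 55  2  0  0  0  0  1 26
 28 38 28 40 31 35 28 32 32 31 42 58  6  0  0  0]
bottom 0.07285048421249062
top 0.034 518 [-31.8 -14.1  30.4] [-72.1  74.1]
[ 0  0  0  5 19 26 23 17 24 21 23 20 23 20 24 19  6  0  0  0  0  0  0  6
  6  5  8  6  8  7  7  7  5  6  8  6  1  0  0  0]
bottom 0.2465381003288362
```

View pics/scene2.png

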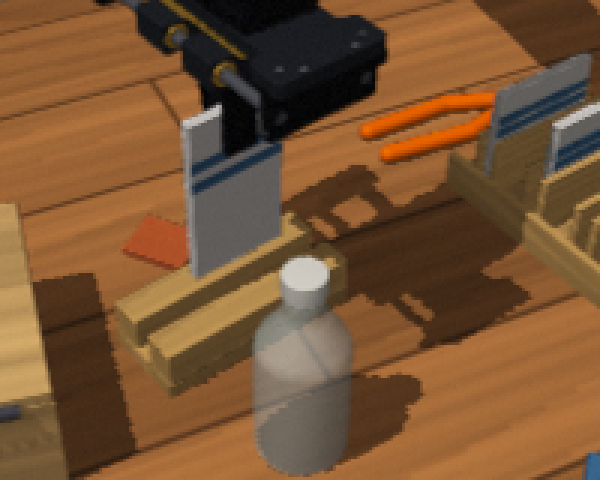

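The tile hangs centred over the groove; its face is at +4.7 mm where +4 plus the image's +0.6 offset is expected. Lowering it now with a guard.

Run:
```python
from h import *
from workcell import robot, vision, claw
robot.move_linear(np.r_[STAND,.122],vel=.1)
g=robot.move_linear(np.r_[STAND,.103],vel=.03,guard=4)
print(g,robot.read_tcp_pos(),robot.read_wrist_force(),robot.read_time_s())
d=vision.get_image("scene"); cv2.imwrite("pics/s3.png",d["img"][130:290,180:380,::-1].repeat(3,0).repeat(3,1))
W=cloud(d).reshape(-1,3);ex,ey=rz(ST); L=(W[:,:2]-STAND)@np.c_[ex[:2],ey[:2]]*1e3
s=(abs(L[:,0])<12)&(abs(L[:,1])<40)&(W[:,2]>.1)&(L[:,1]<-14)
print(np.percentile(W[s,2],[95,99,100]), np.percentile(L[s],[2,98],axis=0))
```

```text
True [ 0.56938203 -0.01241779  0.10822744] [-0.21248212 -0.70035148  2.60510616] 11.5667
[0.46839338 0.47127421 0.47222586] [[-11.3571986  -39.83732907]
 [ 11.70754836 -16.1426542 ]]
```

View pics/s3.png

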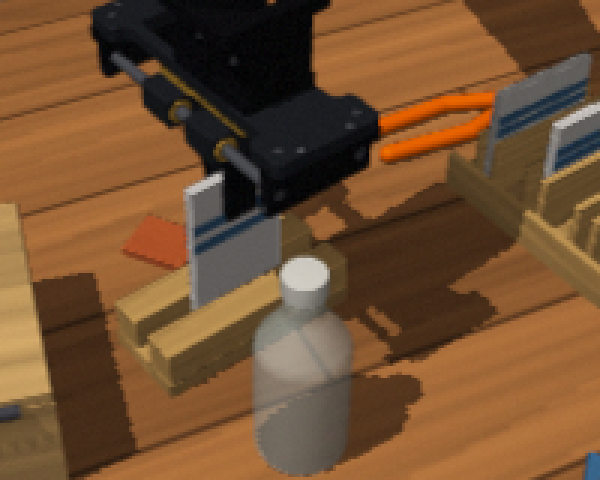

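The tile is on the groove floor, with contact at TCP z 0.108 as predicted. I'll release, retreat upwards and then scan the IK for the lid grasp.

Run:
```python
from h import *
from workcell import robot, vision, claw
claw.open(); robot.move_linear(np.r_[STAND,.25],vel=.15)
print(robot.read_time_s())
d=vision.get_image("scene"); cv2.imwrite("pics/s4.png",d["img"][130:290,180:380,::-1].repeat(3,0).repeat(3,1))
for s in(-1,1):
  for th0 in(40,50,55,60,65,70,75,80,85,90):
    r=[]
    for phi in(-100,0,5,10):
        p,q,b,dd=lidpose(np.deg2rad(max(phi,0)),np.deg2rad(th0),.3,s,.012)
        if phi<0: p=p-.08*dd
        x=robot.solve_ik(p,q); r.append(None if x is None else np.round(x,2).tolist())
    print(s,th0,r)
```

```text
14.1417
-1 40 [[-0.84, 0.05, -0.68, -1.41, -0.5, 1.85], [-0.87, 0.27, -0.64, -1.7, -0.52, 2.22], [-0.69, 0.19, -0.59, -1.43, -0.38, 1.8], [-0.48, 0.13, -0.59, -1.05, -0.25, 1.27]]
-1 50 [[-0.35, -0.01, -0.74, -0.65, -0.19, 0.79], [-0.51, 0.21, -0.59, -1.12, -0.24, 1.38], None, None]
-1 55 [None, None, None, [-0.2, 0.13, -0.77, -0.08, -0.18, 0.1]]
-1 60 [[-0.2, -0.01, -0.82, -0.08, -0.23, 0.11], None, [-0.2, 0.17, -0.78, -0.08, -0.16, 0.11], [-0.19, 0.15, -0.72, -0.03, -0.3, 0.06]]
-1 65 [[-0.2, 0.01, -0.76, -0.04, -0.36, 0.06], None, [-0.19, 0.18, -0.73, -0.03, -0.28, 0.06], [-0.19, 0.17, -0.67, -0.02, -0.42, 0.04]]
-1 70 [[-0.2, 0.05, -0.7, -0.02, -0.48, 0.04], [-0.19, 0.22, -0.74, -0.03, -0.26, 0.06], [-0.19, 0.2, -0.68, -0.02, -0.4, 0.04], [-0.19, 0.19, -0.61, -0.01, -0.54, 0.03]]
-1 75 [[-0.19, 0.08, -0.63, -0.01, -0.6, 0.03], [-0.19, 0.24, -0.69, -0.02, -0.38, 0.04], [-0.19, 0.23, -0.62, -0.01, -0.52, 0.03], [-0.19, 0.22, -0.56, -0.0, -0.65, 0.03]]
-1 80 [[-0.19, 0.12, -0.56, -0.01, -0.71, 0.03], [-0.19, 0.26, -0.63, -0.01, -0.5, 0.03], [-0.19, 0.26, -0.57, -0.0, -0.63, 0.02], [
[... 485 characters left out ...]
, -1.43, -0.38, -1.34], [-0.48, 0.13, -0.59, -1.05, -0.25, -1.87]]
1 50 [[-0.35, -0.01, -0.74, -0.65, -0.19, -2.36], [-0.51, 0.21, -0.59, -1.12, -0.24, -1.76], None, None]
1 55 [None, None, None, [-0.2, 0.13, -0.77, -0.08, -0.18, -3.04]]
1 60 [[-0.2, -0.01, -0.82, -0.08, -0.23, -3.04], None, [-0.2, 0.17, -0.78, -0.08, -0.16, -3.04], [-0.19, 0.15, -0.72, -0.03, -0.3, -3.08]]
1 65 [[-0.2, 0.01, -0.76, -0.04, -0.36, -3.08], None, [-0.19, 0.18, -0.73, -0.03, -0.28, -3.08], None]
1 70 [[-0.2, 0.05, -0.7, -0.02, -0.48, -3.1], [-0.19, 0.22, -0.74, -0.03, -0.26, -3.08], None, None]
1 75 [None, None, None, None]
1 80 [None, None, None, None]
1 85 [None, None, None, None]
1 90 [None, None, None, None]
```

View pics/s4.png

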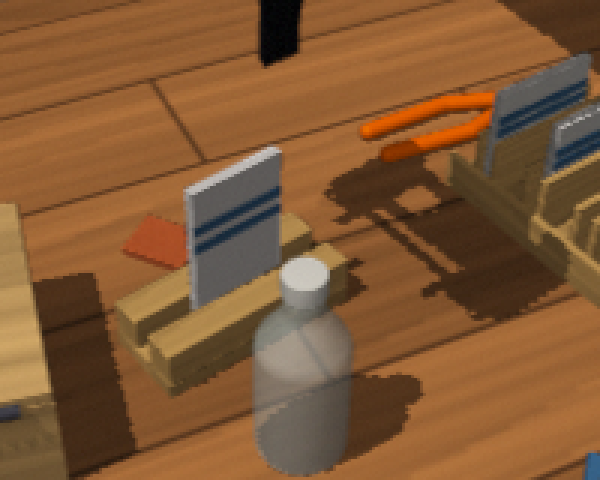

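The tile stands upright and centred in the groove, at about (235,225) in the crop. For the lid I'll use θ0 near 68° with a shallow grip, so the open inner finger clears the lid's front edge.

Run:
```python
from h import *
from workcell import robot, vision, claw
D=np.deg2rad; t=.009; sl=.35
for th0 in(66,67,68,69):
    if all(robot.solve_ik(*lidpose(D(f),D(th0),sl,-1,t)[:2]) is not None for f in range(0,61,5)): break
else: raise SystemExit("no ik")
print(th0)
p,q,bar,d=lidpose(0,D(th0),sl,-1,t)
robot.move_pose(p-.08*d,q); print(robot.read_time_s(),robot.read_wrist_force())
g=robot.move_linear(p,q,vel=.05,guard=5)
print(g,p,robot.read_tcp_pos(),robot.read_wrist_force(),robot.read_time_s())
im=vision.get_image("scene"); cv2.imwrite("pics/s5.png",im["img"][130:340,20:260,::-1].repeat(3,0)[:600].repeat(3,1))
```

```text
66
15.3667 [-0.01750748  0.33455458  0.14085107]
False [ 0.42662988 -0.24353054  0.07727809] [ 0.42668883 -0.24356533  0.07757959] [0.14084344 0.18919997 0.10425849] 17.1167
```

View pics/s5.png

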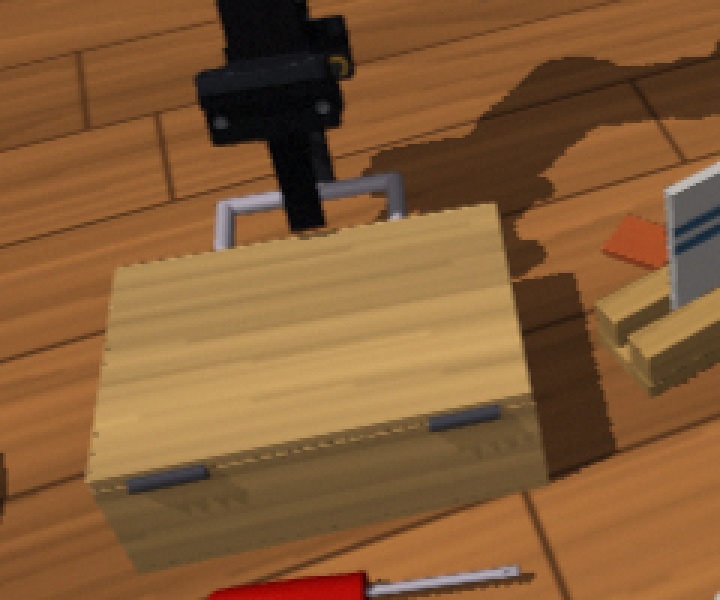

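The gripper straddles the bar near its middle, at about (308,195), and the inner finger is clear of the lid edge. Closing now and swinging the lid up.

Run:
```python
from h import *
from workcell import robot, vision, claw
D=np.deg2rad; t=.009; sl=.35
claw.close(25)
print(robot.read_finger_gap()*87,robot.read_grasp_force(),robot.read_wrist_force(),robot.read_tcp_pos())
if 9<robot.read_finger_gap()*87<16:
    for f in range(5,61,5):
        p,q,*_=lidpose(D(f),D(66),sl,-1,t); robot.move_linear(p,q,vel=.06)
        F=robot.read_wrist_force(); print(f,F.round(1) if hasattr(F,'round') else F,round(robot.read_finger_gap()*87,1))
        if np.linalg.norm(F)>50: break
print(robot.read_time_s(),robot.read_tcp_pos())
ex,ey=rz(CH); h=np.r_[CHEST,.0805]+.085*ex
for n in("scene","top"):
    d=vision.get_image(n); np.savez(f"pics/{n}6.npz",**d)
    cv2.imwrite(f"pics/{n}6.png",d["img"][:,:,::-1])
    W=cloud(d).reshape(-1,3)-h; x=W@ex; y=W@ey; z=W[:,2]
    k=(abs(y)<.115)&(abs(y)>.07)&(z>.02)&(z<.2)&(x>-.14)&(x<.04)
    if k.sum()>50:
        b=np.polyfit(z[k],x[k],1); r=x[k]-np.polyval(b,z[k]); j=abs(r)<.008; b=np.polyfit(z[k][j],x[k][j],1)
        print(n,k.sum(),"angle",90+np.degrees(np.arctan(b[0])),b)
```

```text
10.97157597339517 25.000654757022858 [-2.01103801 -0.77993512  0.31293358] [ 0.42587586 -0.24337738  0.07689837]
5 [-1.3 -0.  -2. ] 11.0
10 [-2.7 -0.  -1.3] 11.1
15 [-4.3 -0.1 -1.6] 11.1
20 [-5.8  1.2 -0.3] 11.6
25 [-5.7  1.5 -0.1] 11.4
30 [-7.1  1.1  1.8] 11.1
35 [-7.5  2.5  2.5] 11.1
40 [-6.9  2.6  3.6] 11.4
45 [-7.3  2.6  3.9] 10.9
50 [-8.2  2.6  5. ] 11.0
55 [-5.7  3.2  6.1] 11.1
60 [-5.8  3.3  6.1] 11.1
23.875 [ 0.53149855 -0.2612151   0.26255967]
scene 5563 angle 60.258204300180466 [-0.57135713  0.01046372]
top 301 angle 58.83106632556663 [-0.60488069  0.01333749]
```

View pics/scene6.png

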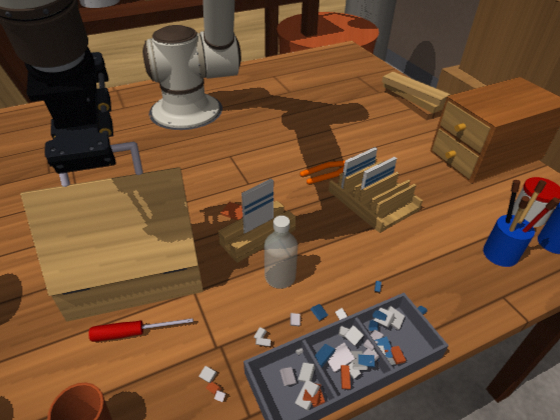

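The lid is open at 60° (60.3° by the depth fit) with the bar still gripped near (100,155). The tile stands in the stand and nothing else has moved. Handing in.

Run:
```python
from workcell import robot, vision, claw
robot.pause(.5); print(robot.read_finger_gap()*87,robot.read_tcp_pos(),robot.read_time_s()); print(robot.hand_in())
```

```text
11.438511144262234 [ 0.53127122 -0.26119314  0.262446  ] 24.475
the job is handed in; nothing more can be done
None
```

The job is handed in at 24.5 s: the tall tile stands upright and released in the stand's groove, and the gripper is still holding the chest lid open at about 60° (60.3° and 58.8° by the two cameras' depth fits).

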